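# Lift the slide tray off the dryer and nest it in the empty cooling stand

### The job

The stained slides on the dryer are ready: slide the flat lifter under their tray, carry it level to the empty blue cooling stand and lower it on the lifter until it sits fully home in the nest, then draw the lifter out and put it back down on the desk, standing flat on its blade and touching neither the stands nor the dryer. Never touch the tray with the fingers or the arm, and leave the other tray, the bottles, droppers and vial undisturbed.

Things in the scene. Friction and masses are not known exactly. Their poses are not given: they have to be found in the camera images.
- lifter: flat lifter, a cranked steel spatula, 0.14 kg, loose, standing on its blade on the desk. Origin: underside of the blade at its centre; x to the blade's tip, z up. Blade 80 long (x -40 to 40), 54 wide, 2.5 thick. At its rear a 20 wide neck rises steeply to a level black handle: x -138 to -58, 16 wide (y), z 66 to 86, with a 16 long wire loop behind. Balance point at about x -26
- lifter_grip (a point): middle of the lifter's black handle, 98 behind the blade's centre and 76 above the blade's underside; axes as the lifter's. Grip here across the 16 mm width (along y); a firm grip (40 N or more) keeps the blade from drooping
- slide_tray: the tray to move: flat aluminium, 86 (x) by 90 (y) by 6 high, plain flat underside, about 0.09 kg, with three fixed glass slides (white ends, violet stains); loose, lying on the dryer's ribs. Origin: centre of the underside; its x lies roughly along the dryer's x
- dryer: slide dryer, low white box 126 by 96 wide, fixed. Origin on the desk; x points from the open front (front edge x -56) to the raised control housing at the back (face at x 50, top at z 56). Flat top at z 27; two ribs along x at y -38 and 38 (8 wide, x -50 to 42), tops at z 40, carry the tray: between them is a gap 68 wide and 13 high under the tray, open to the front
- stand_empty: empty cooling stand, blue plastic, 100 (x) by 108 (y), fixed. Origin on the desk under its centre; x points from front (robot's side) to back, as the seated tray's x does. Two rails along x at y -39 and 39 (10 wide, 68 clear between), tops at z 26, on a 4 thick base; front and back are open between the rails. See stand_seat for the nest
- stand_full: a second stand of the same form, fixed, occupied by the finished tray; it and the empty stand and the dryer change places
- finished_tray: a tray like the other, with yellow slide ends, sitting in the occupied stand; leave it
- oil_vial: small amber vial with a black cap, 22 diameter, 51 high, loose bystander; origin at the centre of its foot
- dropper_brown: amber dropper bottle with a brown bulb, 31 diameter, 86 high, loose bystander; origin at the centre of its foot
- bottle_clear: clear bottle with a blue cap, 35 diameter, 81 high, loose bystander behind the work, on the 6 thick glass sheet that lies on the far part of the desk; origin at the centre of its foot
- dropper_green: amber dropper bottle with a green bulb, 43 diameter, 108 high, loose bystander; origin at the centre of its foot
- stand_seat (a point): where the centre of the seated tray's underside belongs in the empty stand: on its centre, 26 above the desk; axes as the stand's. Round it guides at y +-48 (70 long) and corner stops on the rail ends at x +-47 (inner faces: 3 to 4 play round the tray) stand 6 above the rails and then flare outwards by about 3, up to z 39
- microscope_big: the big microscope at the right of the work, fixed, an obstacle: about 250 wide and 370 high; origin at the middle of its foot on the desk. Its stage sticks out 130 towards the work (to +y of the origin), about 155 to 172 above the desk

How it is judged:
By the outcome, as a careful person would: the job done as asked, in the order asked, and still so for the second after the job is handed in, with the robot touching nothing.
It also fails if it takes over 66 s, if anything falls off the work surface, if the arm or the gripper's body presses on something with over 40 N, if the wrist force passes 120 N, or if a joint passes its speed limit or range.

### The arm

A 6-joint arm with a two-finger parallel gripper is mounted at the origin on a cart in front of the work surface, level with it; the furniture and walls round the work are solid. World frame = base frame: x ahead of the robot, y to its left, z up, the work surface at z = 0. Lengths are in m, angles in rad, forces in N, time in s.
With the tool pointing down it reaches from about 0.275 to 1 m from the base axis. Payload 8.4 kg.
Tool frame: the origin (TCP) lies where the fingers leave the gripper's body, on its centre line; the fingertips stand robot.tip_reach ahead of it and the grasp point (between the pads) lies 54 mm ahead of it (robot.tip_reach is the distance from the TCP to the fingertips, in m); z points along the fingers, y is the line along which they close (so a half turn about z gives the same grasp; the last joint's range is limited). The gripper opens to 85 mm and grips with 20 to 120 N. Pads are 22 mm wide; open, the fingers measure 114 mm over their backs; the gripper's body (76 mm by 85 mm) begins 54 mm behind the grasp point. The pads swing forward as they close: fully open they stand 13 mm farther back than shut.
Start: joints at [-1.178, 0.353, 1.633, -0, 1.155, -0.002], TCP at [0.24, -0.577, 0.304] pointing down, gripper open.
Joint ranges: [-2.63, 2.63], [-0.92, 2.1], [0.06, 2.66], [-1.3, 4.44], [0, 2.69], [-3.02, 3.02]. Speed limits (rad/s): [2.22, 2.22, 2.79, 3.14, 3.14, 3.14].

### API

Orientations are given as a unit quaternion [w, x, y, z].
In Python, from station import robot, eyes, job gives the robot as it stands (robot), with the cameras (eyes) and the job (job).
- The arm moves only by the shell command python3 drive.py 'ROWS' [FORCE]. ROWS is a JSON list of rows, 1 to 20 of them, each of 7 numbers: the opening from 0.0 (shut) to 1.0 (fully open), then dx, dy, dz in m, then a rotation vector rx, ry, rz in rad; each row is the pose to reach, as a shift and turn from the pose commanded when the command began, along the tool's axes at that moment; what a row does not reach only later rows make up. A row lasts 1/12 s, in which the tool goes at most 0.0417 m and 0.125 rad, less where a joint would pass 70% of its speed; a pose out of reach is approached as far as the arm can. The fingers move at their own pace and stop on an object; FORCE is the grip in N (left out, the last holds). Time passes only in rows, so rows that do not move let the fingers close. It prints the time, the measured TCP pose, the force, the opening and the grip force at its end.
- robot.read_state(): the state, without advancing time (a new reading comes with each control period).
- eyes.capture(name): name is "scene" or "side" or "wrist"; returns a dict with "color" (420x560x3 uint8, red, green, blue), "depth" (420x560 float32, m along the optical axis (not along the pixel's ray), 0 where there is no reading), "fovy" (degrees; the focal length in pixels is half the picture's height over the tangent of half this angle, whatever the lens; pixels are square), "cx", "cy" (the principal point, pixels), "rvec" (rotation vector, rad) and "tvec" (3), from world to camera coordinates, as OpenCV has them; the wrist camera has in their place "T_tool_cam" (4x4, takes a point from camera to tool coordinates, whose origin is the TCP and whose axes are the flange's). Camera axes: x right, y down, z forward; pixel columns grow to the right and rows downward; lengths in m; the calibration is good to about 2 mm. A picture is of the moment at which its call begins: read the wrist's pose just before it.
- job.sign_off(): hands the job in; it is judged then, once.
The state is a dict: "time": time; "qpos": joint angles; "joint_vel": joint speeds; "effort": joint torques, N m; "ee_pos": TCP position; "orientation": TCP orientation; "contact_force": force on the tool from outside, world axes, zero at the start; "wrist_torque": the same for the moment, N m; "width": opening from 0.0 (shut) to 1.0 (fully open); "grasp_force": force on a finger pad.
Only numpy, scipy, OpenCV 4.12 (cv2) and the standard library are available. Lean on these libraries where they do the work, as an engineer would, in place of code of your own. Each camera call takes 0.05 s, during which the arm holds its last target. There are 200 camera calls.

## Working session

There is one attempt and no reset: what is moved stays moved. The work goes in short steps, Python scripts to look and compute and a shell command to move; the robot and the scene stay as the last step left them, time stands still between calls to the robot, and variables do not carry over. Pictures are saved under pics/ and viewed, at most 10 in all, crops included, and the job is handed in when it is done.

```bash
ls; mkdir -p pics; cat > h.py <<'E'
import numpy as np, cv2
from scipy.spatial.transform import Rotation as R
from station import robot, eyes, job
def cam(name):
    s=robot.read_state(); c=eyes.capture(name)
    h=c["color"].shape[0]; f=h/2/np.tan(np.radians(c["fovy"])/2)
    if "rvec" in c:
        Rm=cv2.Rodrigues(np.array(c["rvec"],float))[0]; t=np.array(c["tvec"],float).ravel()
        Rw=Rm.T; o=-Rm.T@t
    else:
        q=s["orientation"]; Rt=R.from_quat([q[1],q[2],q[3],q[0]]).as_matrix()
        T=np.array(c["T_tool_cam"]); Rw=Rt@T[:3,:3]; o=Rt@T[:3,3]+np.array(s["ee_pos"])
    return dict(img=c["color"],depth=c["depth"],f=f,cx=c["cx"],cy=c["cy"],R=Rw,o=o)
def save(c,fn,box=None,k=1):
    im=c["img"][...,::-1]
    if box: im=im[box[1]:box[3],box[0]:box[2]]
    cv2.imwrite(fn,cv2.resize(im,None,fx=k,fy=k,interpolation=cv2.INTER_CUBIC))
def ray(c,u,v): return c["R"]@np.array([(u-c["cx"])/c["f"],(v-c["cy"])/c["f"],1])
def onz(c,u,v,z):
    d=ray(c,u,v); return c["o"]+d*(z-c["o"][2])/d[2]
def dp(c,u,v): return c["o"]+ray(c,u,v)*c["depth"][int(round(v)),int(round(u))]
def cloud(c):
    v,u=np.indices(c["depth"].shape); d=c["depth"]
    p=np.stack([(u-c["cx"])/c["f"]*d,(v-c["cy"])/c["f"]*d,d],-1)@c["R"].T+c["o"]
    p[d==0]=np.nan; return p
E
python3 - <<'E'
from h import *
import pickle
for n in("scene","side","wrist"):
    c=cam(n); save(c,f"pics/{n}0.png",None,1.4); pickle.dump(c,open(f"{n}0.pkl","wb")); print(n,c["o"].round(3),c["R"].round(2).tolist())
print(robot.read_state(),robot.tip_reach)
E
```

```text
drive.py
pics
station.py
scene [-0.102  0.693  0.536] [[-0.69, -0.3, 0.66], [-0.72, 0.32, -0.62], [-0.03, -0.9, -0.43]]
side [0.977 0.266 0.876] [[-0.51, 0.76, -0.4], [0.86, 0.45, -0.25], [-0.01, -0.47, -0.88]]
wrist [ 0.314 -0.546  0.374] [[0.38, -0.88, -0.29], [-0.92, -0.37, -0.12], [-0.0, 0.31, -0.95]]
{'time': 0.15, 'qpos': array([-1.17840113e+00,  3.53520984e-01,  1.63393828e+00,  1.77354567e-05,
        1.15516492e+00, -2.38795210e-03]), 'joint_vel': array([ 0.00074809, -0.00243881, -0.00329328, -0.00058308,  0.00065005,
       -0.00068354]), 'effort': array([-6.95524868e-04, -6.05638790e+01, -3.42338955e+01, -9.58193073e-05,
        6.14663339e-03,  9.73512044e-06]), 'ee_pos': array([ 0.2402899 , -0.57667609,  0.30332486]), 'orientation': array([-5.07561353e-04,  9.80582030e-01,  1.96108685e-01, -9.19826619e-05]), 'contact_force': array([ 0.71429044, -0.42507299, -0.24742735]), 'wrist_torque': array([0.07630836, 0.01168315, 0.03531834]), 'grasp_force': 0.0, 'width': 1.0049406832437353} 0.0726
```

View pics/scene0.png

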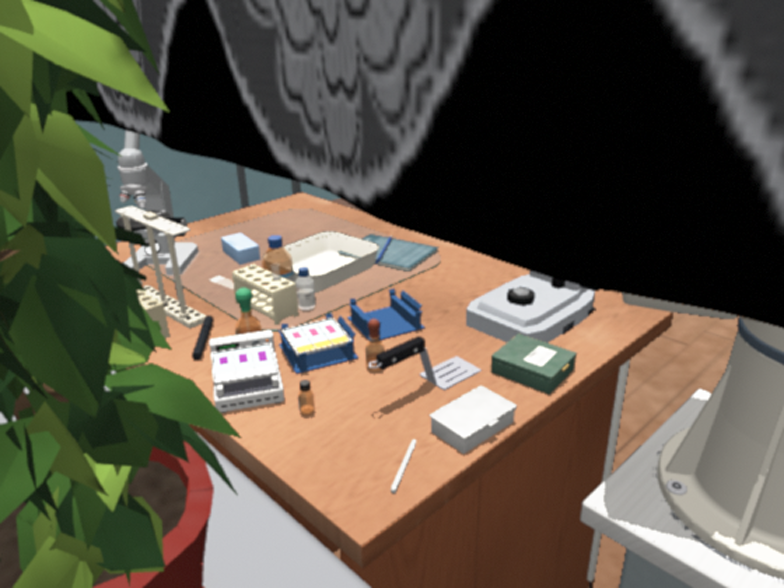

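View pics/side0.png

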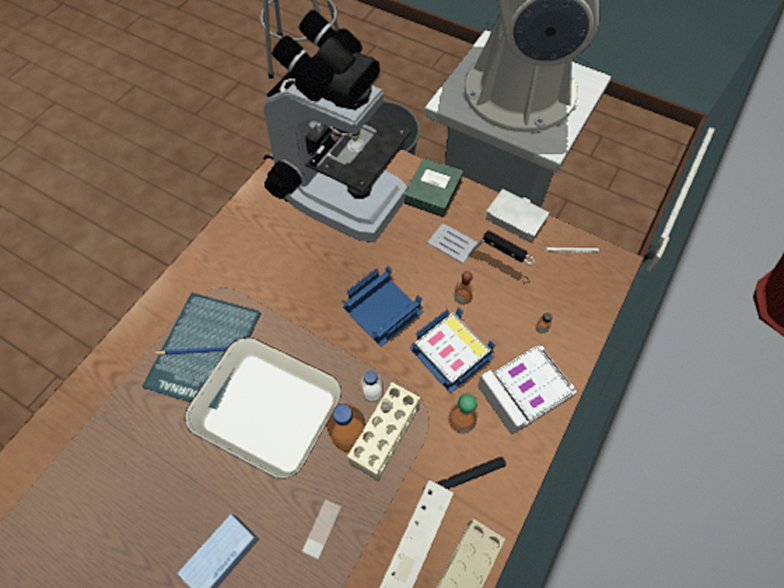

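The side view shows the lifter's blade at about (455,243) with the handle running to (530,260). The empty stand is at (382,305), the full stand at (453,348), and the dryer at (528,388) with its housing at lower left and its front towards upper right.

```bash
python3 - <<'E'
from h import *
import pickle
c=pickle.load(open("side0.pkl","rb")); save(c,"pics/sideC.png",(240,150,420,310),3.7)
P=dict(blade=(455,243),hmid=(506,246),hfront=(488,237),hend=(525,257),est=(382,308),fullc=(453,350),tray=(540,385),house=(506,400),brown=(467,277),vial=(545,317),green=(467,402),clear=(371,378),scope=(345,200),stage=(370,150),pen=(570,249),box=(517,208),gbox=(434,180))
for k,(u,v) in P.items(): print(k,dp(c,u/1.4,v/1.4).round(3))
s=pickle.load(open("scene0.pkl","rb"))
for k,(u,v) in dict(hmid=(400,352),hend=(378,362),hfront=(420,345),blade=(452,372),tray=(247,368),est=(388,320),vial=(306,385)).items(): print("sc",k,dp(s,u/1.4,v/1.4).round(3))
E
```

```text
blade [0.431 0.067 0.001]
hmid [0.444 0.163 0.083]
hfront [0.444 0.129 0.085]
hend [0.438 0.198 0.068]
est [0.617 0.02  0.002]
fullc [0.635 0.168 0.028]
tray [0.624 0.314 0.043]
house [0.678 0.278 0.056]
brown [0.53  0.133 0.081]
vial [0.513 0.273 0.047]
green [0.726 0.231 0.105]
clear [0.76  0.09  0.084]
scope [ 0.482 -0.141  0.052]
stage [ 0.441 -0.106  0.165]
pen [ 0.333  0.258 -0.001]
box [0.318 0.137 0.026]
gbox [ 0.339 -0.03   0.028]
sc hmid [0.434 0.167 0.082]
sc hend [0.446 0.198 0.075]
sc hfront [0.43  0.132 0.079]
sc blade [0.431 0.061 0.002]
sc tray [0.605 0.308 0.045]
sc est [0.619 0.014 0.003]
sc vial [0.506 0.277 0.048]
```

View pics/sideC.png

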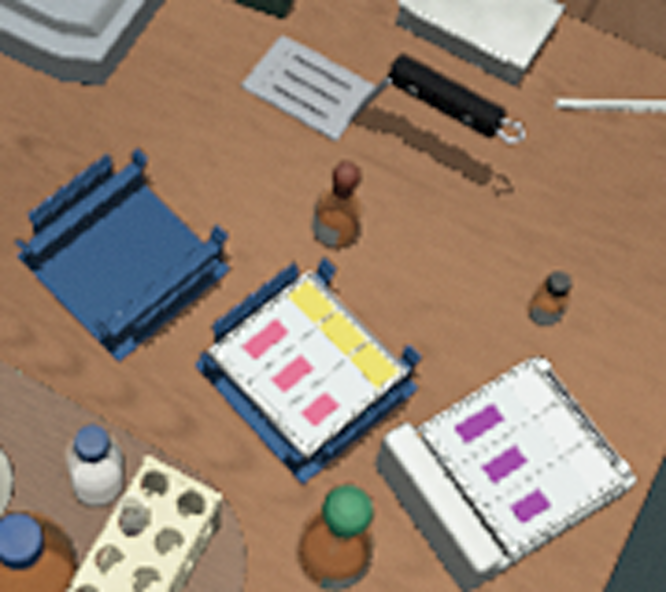

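The crop shows the lifter's handle from (395,65) to (505,130) and its blade centred at (310,90). The empty stand is at (125,255), the dryer tray has white ends to the right (front), and the vial at (548,300) stands close to the dryer's front approach.

```bash
cat >> h.py <<'E'
def pose():
    s=robot.read_state(); q=s["orientation"]; return np.array(s["ee_pos"]),R.from_quat([q[1],q[2],q[3],q[0]])
def delta(pos,heading,ctr=None):
    "row to bring TCP to pos, pointing down, tool y along heading (rad)"
    p,r=ctr or pose(); y=np.array([np.cos(heading),np.sin(heading),0]); z=np.array([0,0,-1.]); x=np.cross(y,z)
    t=R.from_matrix(np.stack([x,y,z],1)); d=r.as_matrix().T@(np.array(pos)-p); w=(r.inv()*t).as_rotvec()
    print(d.round(4).tolist(),w.round(4).tolist(),"dist",np.linalg.norm(d).round(3),"rows",np.linalg.norm(d)/.0417,np.linalg.norm(w)/.125)
E
python3 - <<'E'
from h import *
import pickle
c=pickle.load(open("side0.pkl","rb")); p=cloud(c).reshape(-1,3)
m=(p[:,0]>.2)&(p[:,0]<.7)&(p[:,1]<-.0)&(p[:,1]>-.5)
for z in np.arange(.04,.44,.04):
    q=p[m&(p[:,2]>z)&(p[:,2]<z+.04)]
    if len(q): print(z.round(2),len(q),np.percentile(q[:,:2],[1,99],axis=0).round(2).tolist())
print(R.from_quat([0.980582030,0.196108685,0,0]).as_matrix().round(3).tolist())
delta([.42,.16,.5],0)
delta([.42,.2,.33],0)
E
```

```text
0.04 1503 [[0.39, -0.26], [0.54, -0.08]]
0.08 603 [[0.47, -0.29], [0.54, -0.22]]
0.12 479 [[0.4, -0.29], [0.5, -0.07]]
0.16 2665 [[0.37, -0.28], [0.52, -0.07]]
0.2 601 [[0.42, -0.28], [0.49, -0.13]]
0.24 1203 [[0.41, -0.26], [0.49, -0.1]]
0.28 611 [[0.2, -0.18], [0.51, -0.0]]
0.32 2399 [[0.21, -0.22], [0.51, -0.01]]
0.36 95 [[0.4, -0.22], [0.49, -0.2]]
[[0.923, 0.385, 0.0], [0.385, -0.923, 0.0], [0.0, 0.0, -1.0]]
[0.4492, -0.6111, -0.196] [-0.0009, -0.0006, -1.176] dist 0.783 rows 18.785850301453117 9.408165993548922
[0.4646, -0.6478, -0.026] [-0.0009, -0.0006, -1.176] dist 0.798 rows 19.12810954871459 9.408165993548922
```

```bash
python3 - <<'E'
from h import *
delta([.50,.22,.47],0)
E
python3 drive.py '[[1,0.02,-0.02,-0.04,0,0,0],[1,0.02,-0.02,-0.08,0,0,0],[1,0.02,-0.03,-0.12,0,0,0],[1,0.02,-0.05,-0.16,0,0,0],[1,0.04,-0.07,-0.2,0,0,0],[1,0.06,-0.1,-0.22,0,0,-0.1],[1,0.08,-0.13,-0.22,0,0,-0.2]]'
```

```text
[0.5461, -0.6357, -0.166] [-0.0009, -0.0006, -1.176] dist 0.854 rows 20.488133182682898 9.408165993548922
time: 0.73
ee_pos: [0.2636, -0.4311, 0.5274]
orientation: [0.003, 0.956, 0.294, 0.001]
contact_force: [2.1, 1.8, 0.2]
width: 0.999
grasp_force: 0.0
```

```bash
python3 - <<'E'
from h import *
delta([.50,.22,.47],0)
E
python3 drive.py '[[1,0.36,-0.58,0.05,0,0,-0.97],[1,0.36,-0.58,0.05,0,0,-0.97],[1,0.36,-0.58,0.05,0,0,-0.97]]'
```

```text
[0.5618, -0.4057, 0.0546] [0.0055, 0.0035, -0.9733] dist 0.695 rows 16.669119740519086 7.786731622005204
time: 0.98
ee_pos: [0.258, -0.3043, 0.5137]
orientation: [0.0, 0.883, 0.469, 0.0]
contact_force: [1.3, 0.0, 0.2]
width: 0.999
grasp_force: 0.0
```

```bash
python3 - <<'E'
from h import *
delta([.50,.22,.47],0)
E
```

```text
[0.5698, -0.0935, 0.0438] [0.0001, -0.0001, -0.5952] dist 0.579 rows 13.88768072237535 4.761240798074834
```

```bash
T='x'; python3 drive.py '[[1,0.57,-0.095,0.04,0,0,-0.6],[1,0.57,-0.095,0.04,0,0,-0.6],[1,0.57,-0.095,0.04,0,0,-0.6],[1,0.57,-0.095,0.04,0,0,-0.6],[1,0.57,-0.095,0.04,0,0,-0.6],[1,0.57,-0.095,0.04,0,0,-0.6],[1,0.57,-0.095,0.04,0,0,-0.6],[1,0.57,-0.095,0.04,0,0,-0.6],[1,0.57,-0.095,0.04,0,0,-0.6],[1,0.57,-0.095,0.04,0,0,-0.6],[1,0.57,-0.095,0.04,0,0,-0.6],[1,0.57,-0.095,0.04,0,0,-0.6],[1,0.57,-0.095,0.04,0,0,-0.6],[1,0.57,-0.095,0.04,0,0,-0.6],[1,0.57,-0.095,0.04,0,0,-0.6],[1,0.57,-0.095,0.04,0,0,-0.6],[1,0.57,-0.095,0.04,0,0,-0.6]]'
python3 - <<'E'
from h import *
import pickle
print(robot.read_state()["qpos"].round(2))
c=cam("wrist"); save(c,"pics/w1.png",None,1.4); pickle.dump(c,open("w1.pkl","wb"))
print(c["f"],c["o"])
E
```

```text
time: 2.4
ee_pos: [0.5021, 0.2175, 0.4735]
orientation: [-0.0, 0.707, 0.707, -0.001]
contact_force: [-0.5, -0.5, 0.4]
width: 1.003
grasp_force: 0.0
[ 0.41  0.11  1.57 -0.    1.46  0.41]
368.30838220860494 [0.50157876 0.29731225 0.54449772]
```

View pics/w1.png

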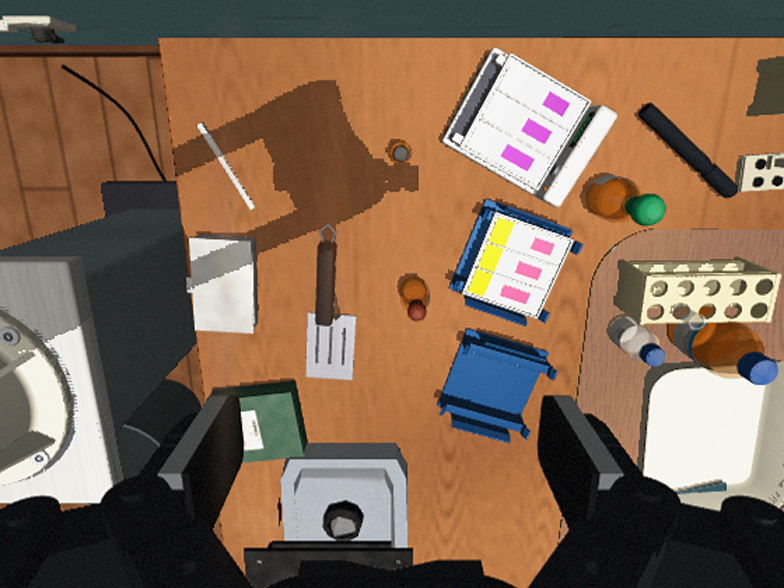

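The wrist view from above shows image up as +y and right as +x. The lifter has its handle at (326,285) and its blade at (331,347). The vial is at (400,152). The dryer, centred near (525,125), is turned about -30° with its front at upper left. The empty stand is at (497,383) and the full stand at (515,262).

```bash
python3 - <<'E'
from h import *
import pickle
w=pickle.load(open("w1.pkl","rb")); s=pickle.load(open("side0.pkl","rb"))
save(w,"pics/w1c.png",(305,25,445,325),2)
def rect(p,m,n):
    q=p[m][:,:2]; 
    if len(q)<20: print(n,len(q)); return
    lo=cv2.minAreaRect((q*1000).astype(np.float32)); print(n,len(q),"z",np.median(p[m][:,2]).round(4),"c",np.round(lo[0],1),"sz",np.round(lo[1],1),"ang",round(lo[2],1))
def near(p,c,r): return np.hypot(p[:,0]-c[0],p[:,1]-c[1])<r
for n,c in(("w",w),("s",s)):
    p=cloud(c).reshape(-1,3); col=c["img"].reshape(-1,3).astype(int)
    hsv=cv2.cvtColor(c["img"],cv2.COLOR_RGB2HSV).reshape(-1,3).astype(int)
    z=p[:,2]
    rect(p,near(p,(.62,.31),.09)&(z>.042)&(z<.0485),n+" tray")
    rect(p,near(p,(.65,.29),.1)&(z>.0515)&(z<.06)&(col.min(1)>150),n+" housing")
    rect(p,near(p,(.62,.31),.11)&(z>.02)&(z<.0485),n+" dryer")
    blue=(hsv[:,0]>100)&(hsv[:,0]<125)&(hsv[:,1]>120)
    e=near(p,(.61,.02),.09)&blue
    rect(p,e,n+" stand all"); rect(p,e&(z>.022),n+" stand top"); rect(p,e&(z<.01),n+" stand base")
    rect(p,near(p,(.64,.165),.085)&(z>.028)&(z<.036),n+" fulltray")
    rect(p,near(p,(.44,.165),.07)&(z>.06)&(z<.1),n+" handle")
    bl=near(p,(.435,.065),.06)&(hsv[:,1]<60)&(z<.012)&(z>-.008); rect(p,bl,n+" blade")
    rect(p,near(p,(.51,.275),.03)&(z>.03)&(z<.06),n+" vial")
    rect(p,near(p,(.53,.133),.03)&(z>.03)&(z<.1),n+" brown")
    rect(p,near(p,(.53,.133),.03)&(z>.065)&(z<.1),n+" brown bulb")
    wl=(p[:,1]>.39); 
    for a in (.0,.1,.2,.3,.4):
        q=p[(p[:,0]>.3)&(p[:,0]<.8)&(p[:,1]>.38)&(z>a+.01)&(z<a+.1)]
        if len(q): print("wall z",a,len(q),np.percentile(q[:,1],[1,50,99]).round(3))
E
```

```text
w tray 5077 z 0.0451 c [626.6 296.3] sz [ 95.5 109.2] ang 62.5
w housing 1087 z 0.0565 c [672.7 272.4] sz [94.5 23.3] ang 61.6
w dryer 7119 z 0.0445 c [621.9 278.2] sz [146.  176.2] ang 50.0
w stand all 4160 z 0.0064 c [622.9  35.3] sz [142.2 106.4] ang 71.9
w stand top 1495 z 0.0273 c [622.9  35.3] sz [142.2 106.4] ang 71.9
w stand base 2255 z 0.0048 c [618.5  20.8] sz [102.1 100.2] ang 72.8
w fulltray 3997 z 0.0311 c [634.3 178.7] sz [141.1 107.9] ang 66.7
w handle 847 z 0.0864 c [440.1 166.5] sz [95.8 17.6] ang 86.8
w blade 1430 z 0.0033 c [431.6  59.9] sz [81.5 54.3] ang 85.9
w vial 211 z 0.0452 c [510.  275.3] sz [19.4 20.2] ang 90.0
w brown 431 z 0.0471 c [525.6 133.9] sz [30.  24.7] ang 7.0
w brown bulb 149 z 0.0834 c [525.3 131.2] sz [15.9 16.1] ang 89.6
s tray 1143 z 0.0434 c [632.6 296.8] sz [ 91.4 115.9] ang 61.7
s housing 348 z 0.0543 c [671.8 273.2] sz [94.5 23.7] ang 60.2
s dryer 2150 z 0.0422 c [623.4 279.8] sz [148.9 175.2] ang 50.4
s stand all 1681 z 0.0046 c [622.8  34.7] sz [143.6 102.6] ang 72.8
s stand top 496 z 0.0256 c [623.1  35.9] sz [141.2 102.6] ang 72.8
s stand base 982 z 0.0027 c [618.2  18.1] sz [108.6  97.2] ang 72.4
s fulltray 1109 z 0.0296 c [633.2 179.6] sz [144.7 104.3] ang 70.0
s handle 325 z 0.0826 c [439.4 166. ] sz [98.4 19.3] ang 87.5
s blade 550 z 0.0008 c [427.4  63.7] sz [87.7 63.4] ang 86.0
s vial 70 z 0.0438 c [510.9 276.1] sz [19.4 16.2] ang 89.5
s brown 172 z 0.0464 c [528.6 132.1] sz [24.6 28.9] ang 15.9
s brown bulb 55 z 0.0801 c [526.  130.6] sz [17.  16.6] ang 41.7
wall z 0.0 26165 [0.431 0.544 0.68 ]
wall z 0.1 165 [0.547 0.557 0.576]
```

View pics/w1c.png

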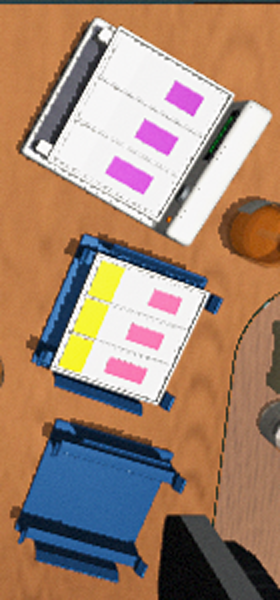

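The enlarged strip shows the tray on the dryer with corners near (118,27), (233,93), (163,222) and (50,158), with a strip of dryer top visible at its front. The empty stand's base lies around (95,490).

```bash
python3 - <<'E'
from h import *
import pickle
delta([.4395,.158,.20],-.07); delta([.4395,.158,.13],-.07)
w=pickle.load(open("w1.pkl","rb"))
C=[(118,27),(233,93),(163,222),(50,158)]
q=np.array([onz(w,305+u/2,25+v/2,.046) for u,v in C]);print((q*1000).round(1),(q.mean(0)*1000).round(1))
for i in range(4):
    e=q[(i+1)%4]-q[i]; print(np.linalg.norm(e[:2]).round(4),np.degrees(np.arctan2(e[1],e[0])).round(1))
p=cloud(pickle.load(open("side0.pkl","rb"))).reshape(-1,3)
for y in np.arange(.36,.6,.02):
    m=(p[:,1]>y)&(p[:,1]<y+.02)&(p[:,0]>.4)&(p[:,0]<.65)&(p[:,2]>-.3)
    if m.any(): print(y.round(2),m.sum(),np.percentile(p[m][:,2],[2,50,98]).round(3))
E
```

```text
[-0.0589, -0.0623, 0.274] [-0.0004, 0.0005, 0.0688] dist 0.287 rows 6.885690182754776 0.5502986222198488
[-0.0589, -0.0623, 0.344] [-0.0004, 0.0005, 0.0688] dist 0.355 rows 8.502247540517132 0.5502986222198488
[[606.1 359.   46. ]
 [681.5 320.9  46. ]
 [644.6 240.5  46. ]
 [567.5 281.5  46. ]] [624.9 300.5  46. ]
0.0845 -26.8
0.0884 -114.7
0.0873 152.0
0.0865 63.5
0.36 833 [-0.005 -0.001  0.02 ]
0.38 19 [-0.004 -0.003  0.   ]
0.42 757 [0.021 0.045 0.052]
0.44 1000 [0.048 0.051 0.054]
0.46 1647 [-0.292  0.049  0.053]
0.48 1048 [0.048 0.051 0.054]
0.5 1059 [0.048 0.051 0.054]
0.52 1074 [0.048 0.051 0.053]
0.54 1095 [0.047 0.051 0.053]
0.56 1127 [0.048 0.051 0.053]
0.58 1126 [0.048 0.051 0.053]
```

```bash
python3 drive.py '[[0.6,-0.059,-0.0623,0.27,0,0,0.069],[0.6,-0.059,-0.0623,0.27,0,0,0.069],[0.6,-0.059,-0.0623,0.27,0,0,0.069],[0.6,-0.059,-0.0623,0.27,0,0,0.069],[0.6,-0.059,-0.0623,0.27,0,0,0.069],[0.6,-0.059,-0.0623,0.27,0,0,0.069],[0.6,-0.059,-0.0623,0.27,0,0,0.069],[0.6,-0.059,-0.0623,0.27,0,0,0.069],[0.6,-0.059,-0.0623,0.27,0,0,0.069]]'
python3 - <<'E'
from h import *
import pickle
w=cam("wrist"); pickle.dump(w,open("w2.pkl","wb"))
p=cloud(w).reshape(-1,3); z=p[:,2]
m=(np.hypot(p[:,0]-.44,p[:,1]-.165)<.07)&(z>.06)&(z<.1)
print(cv2.minAreaRect((p[m][:,:2]*1000).astype(np.float32)),np.median(z[m]),p[m].min(0),p[m].max(0))
save(w,"pics/w2.png",None,1)
delta([.4395,.158,.13],-.07)
E
```

```text
time: 3.2
ee_pos: [0.4394, 0.1576, 0.2041]
orientation: [-0.0, 0.732, 0.681, -0.001]
contact_force: [1.1, -0.0, 1.4]
width: 0.599
grasp_force: 0.0
((440.3759460449219, 166.20054626464844), (97.62633514404297, 19.926414489746094), 85.41297149658203) 0.08660380194886422 [0.42667442 0.11675719 0.06012714] [0.45145204 0.21484696 0.08889019]
[-0.0007, -0.0016, 0.0757] [0.0015, -0.0007, -0.0014] dist 0.076 rows 1.8146725671131567 0.017357270890853156
```

View pics/w2.png

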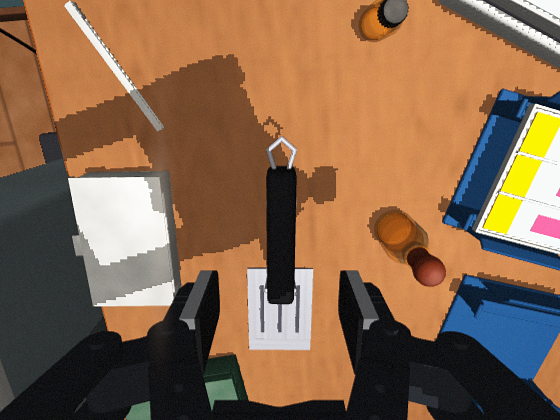

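The handle sits between the fingers and lines up with the picture's vertical, centred at u of about 281, with both fingers clear of the dropper and the box.

```bash
python3 drive.py '[[0.6,-0.0007,-0.0005,0.03,0,0,0],[0.6,-0.0007,-0.0005,0.06,0,0,0],[0.6,-0.0007,-0.0005,0.073,0,0,0],[0.6,-0.0007,-0.0005,0.073,0,0,0]]'
python3 drive.py '[[0,0,0,0,0,0,0],[0,0,0,0,0,0,0],[0,0,0,0,0,0,0],[0,0,0,0,0,0,0],[0,0,0,0,0,0,0]]' 70
```

```text
time: 3.58
ee_pos: [0.4404, 0.1584, 0.1311]
orientation: [0.0, 0.731, 0.682, 0.0]
contact_force: [-0.7, -0.7, 0.6]
width: 0.602
grasp_force: 0.0
time: 4.0
ee_pos: [0.441, 0.1588, 0.1329]
orientation: [0.001, 0.731, 0.682, 0.002]
contact_force: [1.1, 3.3, 8.6]
width: 0.175
grasp_force: 69.3
```

```bash
python3 - <<'E'
from h import *
delta([.453,.392,.30],np.radians(61.5))
E
python3 drive.py '[[0,0,0,-0.02,0,0,0],[0,0,0,-0.05,0,0,0],[0,0,0,-0.09,0,0,0],[0,0,0,-0.13,0,0,0],[0,0,0,-0.165,0,0,0]]'
```

```text
[0.2338, -0.0037, -0.1667] [0.0042, 0.0004, -1.1435] dist 0.287 rows 6.88662161198968 9.147789946674594
time: 4.42
ee_pos: [0.4394, 0.1581, 0.2993]
orientation: [0.0, 0.731, 0.682, 0.001]
contact_force: [1.4, 0.5, -1.7]
width: 0.17
grasp_force: 68.7
```

```bash
python3 drive.py '[[0,0.03,0,0,0,0,-0.12],[0,0.06,0,0,0,0,-0.24],[0,0.09,0,0,0,0,-0.36],[0,0.12,0,0,0,0,-0.48],[0,0.15,0,0,0,0,-0.6],[0,0.18,0,0,0,0,-0.72],[0,0.21,-0.002,0,0,0,-0.84],[0,0.234,-0.004,0,0,0,-0.96],[0,0.234,-0.004,0,0,0,-1.08],[0,0.234,-0.004,0,0,0,-1.143],[0,0.234,-0.004,0,0,0,-1.143],[0,0.234,-0.004,0,0,0,-1.143]]'
python3 - <<'E'
from h import *
import pickle
w=cam("wrist"); pickle.dump(w,open("w3.pkl","wb")); pickle.dump(pose(),open("p3.pkl","wb"))
save(w,"pics/w3.png",None,1.4); print(pose()[0],robot.read_state()["qpos"].round(2))
pc=cloud(w).reshape(-1,3); P,r=pose(); t=(pc-P)@r.as_matrix()   # tool coords
# blade: tool x negative, z about .13
m=(t[:,0]<-.03)&(t[:,0]>-.17)&(abs(t[:,1])<.06)&(t[:,2]>.10)&(t[:,2]<.15)
q=t[m]; print(m.sum(),cv2.minAreaRect((q[:,:2]*1000).astype(np.float32)),np.percentile(q[:,2],[5,50,95]))
A=np.c_[q[:,:2],np.ones(len(q))]; print(np.linalg.lstsq(A,q[:,2],rcond=None)[0])
E
```

```text
time: 5.42
ee_pos: [0.4517, 0.3918, 0.2966]
orientation: [0.0, 0.247, 0.969, 0.0]
contact_force: [-0.8, -0.2, -1.3]
width: 0.175
grasp_force: 68.7
[0.45176746 0.39157674 0.29652807] [ 0.71  0.32  1.7   0.    1.12 -0.36]
678 ((-109.10250854492188, -1.4828262329101562), (42.43336868286133, 37.64980697631836), 78.2671127319336) [0.12899034 0.12986189 0.13081134]
[-0.01102145  0.00166266  0.12863664]
```

View pics/w3.png

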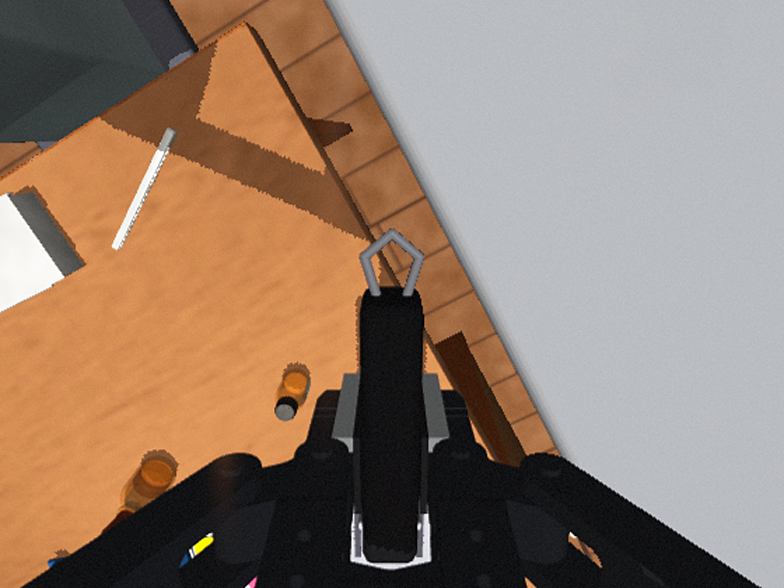

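The view shows the handle held centrally (u of about 390), with the vial well off to the left and the sill to the right clear of the blade.

```bash
python3 drive.py '[[0,0,0,0.035,0,0,0],[0,0,0,0.07,0,0,0],[0,0,0,0.105,0,0,0],[0,0,0,0.125,0,0,0],[0,0,0,0.132,0,0,0],[0,0,0,0.132,0,0,0],[0,0,0,0.132,0,0,0]]'
python3 - <<'E'
from h import *
import pickle
s=cam("side"); pickle.dump(s,open("s4.pkl","wb")); print(pose()[0])
save(s,"pics/s4.png",(320,205,430,315),5.4)
p=cloud(s).reshape(-1,3); col=s["img"].reshape(-1,3)
u=np.array([.879,-.477]);n=np.array([.477,.879]);d=p[:,:2]-[.62,.3017]
a=d@u;b=d@n
m=(a<-.045)&(a>-.14)&(abs(b)<.05)&(p[:,2]>.022)&(p[:,2]<.05)&(a<-.062)
q=p[m];print(m.sum(),np.percentile(q[:,2],[5,25,50,75,95]).round(4),np.percentile(a[m],[1,99]),np.percentile(b[m],[1,99]))
E
```

```text
time: 6.05
ee_pos: [0.4525, 0.392, 0.1651]
orientation: [0.0, 0.247, 0.969, 0.0]
contact_force: [-0.9, 0.2, -0.9]
width: 0.172
grasp_force: 68.7
[0.45275572 0.39235616 0.16572115]
752 [0.0302 0.0318 0.0329 0.034  0.037 ] [-0.13650366 -0.06278569] [-0.02833868  0.02478989]
```

View pics/s4.png

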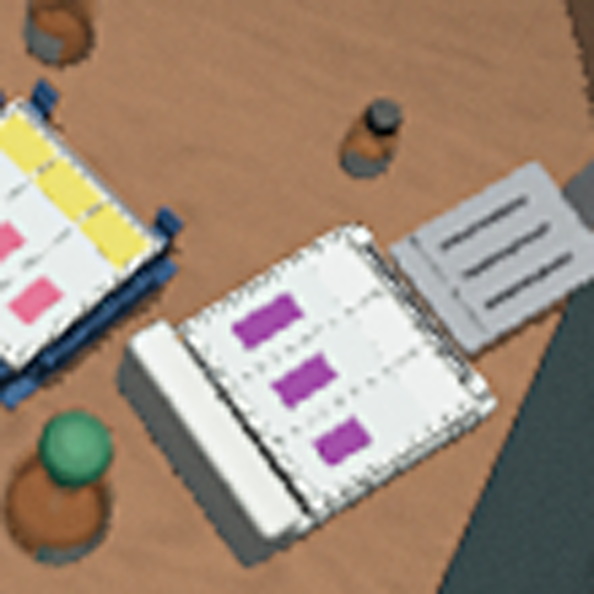

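The blade stands in front of the dryer's open side and its edges run parallel to the dryer's. It looks about 1–2 mm off centre and at the right height, so I insert it.

```bash
python3 drive.py '[[0,-0.004,0.0015,0,0,0,0],[0,-0.015,0.0015,0,0,0,0],[0,-0.03,0.0015,0,0,0,0],[0,-0.045,0.0015,0,0,0,0]]'
python3 drive.py '[[0,-0.012,0,0,0,0,0],[0,-0.025,0,0,0,0,0],[0,-0.037,0,0,0,0,0],[0,-0.043,0,0,0,0,0],[0,-0.043,0,0,0,0,0]]'
python3 - <<'E'
from h import *
import pickle
s=cam("side"); pickle.dump(s,open("s5.pkl","wb")); print(pose()[0],robot.read_state()["contact_force"])
a=pickle.load(open("s4.pkl","rb"));d=np.abs(a["img"].astype(int)-s["img"]).sum(2)[205:315,320:430]
print((d[30:100,35:80]>60).sum())
save(s,"pics/s5.png",(320,205,430,315),5.4)
E
```

```text
time: 6.43
ee_pos: [0.4938, 0.3711, 0.1649]
orientation: [0.001, 0.246, 0.969, 0.001]
contact_force: [-0.2, 0.3, -0.8]
width: 0.172
grasp_force: 68.7
time: 6.85
ee_pos: [0.5313, 0.3502, 0.1639]
orientation: [0.0, 0.247, 0.969, 0.0]
contact_force: [-0.8, 0.4, -0.3]
width: 0.171
grasp_force: 68.7
[0.53043046 0.3505474  0.16383066] [-0.39952205  0.16956436 -1.34588691]
84
```

View pics/s5.png

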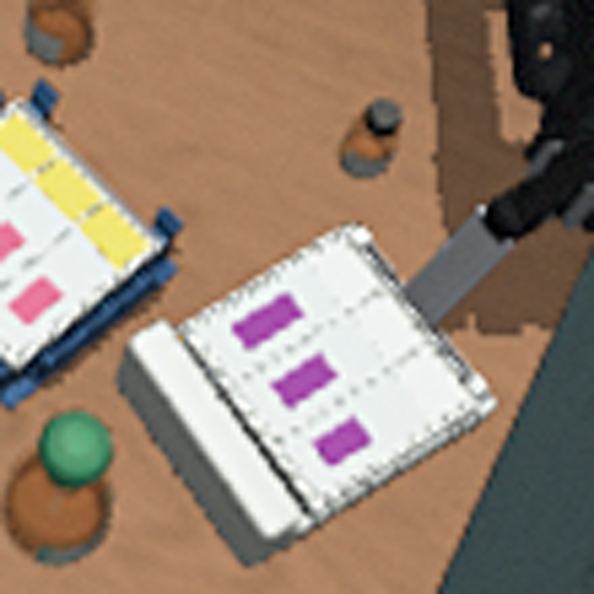

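The blade is fully under the tray, with the neck just in front of it, and nothing has moved. Next I lift slowly.

```bash
python3 drive.py '[[0,0,0,-0.003,0,0,0],[0,0,0,-0.006,0,0,0],[0,0,0,-0.009,0,0,0],[0,0,0,-0.012,0,0,0],[0,0,0,-0.018,0,0,0],[0,0,0,-0.026,0,0,0],[0,0,0,-0.038,0,0,0],[0,0,0,-0.054,0,0,0],[0,0,0,-0.075,0,0,0],[0,0,0,-0.095,0,0,0],[0,0,0,-0.105,0,0,0],[0,0,0,-0.105,0,0,0],[0,0,0,-0.105,0,0,0]]'
cat > tr.py <<'E'
from h import *
import sys
def tray(n="side"):
    P,r=pose(); s=cam(n); t=(cloud(s)-P)@r.as_matrix()
    hsv=cv2.cvtColor(s["img"],cv2.COLOR_RGB2HSV)
    m=(t[...,0]<-.03)&(t[...,0]>-.18)&(abs(t[...,1])<.075)&(t[...,2]>.11)&(t[...,2]<.14)&(hsv[...,2]>110)&((hsv[...,1]<70)|((hsv[...,0]>135)&(hsv[...,0]<165)))
    q=t[m]; print("tool",P.round(4),"n",m.sum(),"rect",[np.round(v,1) for v in cv2.minAreaRect((q[:,:2]*1000).astype(np.float32))])
    A=np.c_[q[:,:2],np.ones(len(q))]; print("plane",np.linalg.lstsq(A,q[:,2],rcond=None)[0].round(4), "z world",np.median((q@r.as_matrix().T+P)[:,2]).round(4))
    w=m&(hsv[...,0]>135)&(hsv[...,0]<165)&(hsv[...,1]>90)
    k,l,st,ce=cv2.connectedComponentsWithStats(w.astype(np.uint8))
    for i in range(1,k):
        if st[i,4]>15: print("violet",st[i,4],(t[l==i].mean(0)*1000).round(1))
tray()
E
python3 tr.py
```

```text
time: 7.98
ee_pos: [0.5299, 0.3512, 0.2696]
orientation: [0.0, 0.246, 0.969, 0.0]
contact_force: [0.8, -0.2, -3.2]
width: 0.172
grasp_force: 68.7
tool [0.5299 0.3512 0.2696] n 1952 rect [array([-102.9,    0.5]), array([90.6, 93.2]), np.float64(89.2)]
plane [0.0031 0.0006 0.1287] z world 0.1413
violet 75 [-117.1  -26.9  127.9]
violet 66 [-119.5    1.3  128.2]
violet 58 [-122.3   29.5  128.4]
```

```bash
cat > st.py <<'E'
from h import *
import pickle
for n in("w1","s5","side0"):
    c=pickle.load(open(n+".pkl","rb")); p=cloud(c).reshape(-1,3)
    hsv=cv2.cvtColor(c["img"],cv2.COLOR_RGB2HSV).reshape(-1,3).astype(int)
    blue=(hsv[:,0]>100)&(hsv[:,0]<125)&(hsv[:,1]>120)
    b=2e-3 if n!="w1" else -.5e-3   # z bias
    z=p[:,2]+b; ctr=np.array([.618,.019]); h=np.radians(-17.4)
    for it in range(3):
        u=np.array([np.cos(h),np.sin(h)]);v=np.array([-u[1],u[0]]); d=p[:,:2]-ctr
        m=blue&(abs(d@u)<.06)&(abs(d@v)<.064)&(z>.021)&(z<.05)
        r=cv2.minAreaRect((p[m][:,:2]*1000).astype(np.float32)); 
        ctr=np.array(r[0])/1000; h=np.radians((r[2]+45)%90-45)
    print(n,m.sum(),np.round(r[0],1),np.round(r[1],1),round(r[2],2))
    # rail inner faces: base floor extent between rails
    d=p[:,:2]-ctr;u=np.array([np.cos(h),np.sin(h)]);v=np.array([-u[1],u[0]])
    f=blue&(abs(z-.004)<.004)&(abs(d@u)<.055)&(abs(d@v)<.04)
    r=cv2.minAreaRect((p[f][:,:2]*1000).astype(np.float32)); print("  floor",f.sum(),np.round(r[0],1),np.round(r[1],1),round(r[2],2))
    a,b2=d@u,d@v
    for lo,hi in((.022,.029),(.033,.045)):
        k=blue&(abs(a)<.06)&(abs(b2)<.064)&(z>lo)&(z<hi)
        hist=np.histogram(b2[k]*1000,np.arange(-64,65,4))[0]; print("  z",lo,"y'",hist.tolist()); 
        hist=np.histogram(a[k]*1000,np.arange(-60,61,4))[0]; print("      x'",hist.tolist())
E
python3 st.py
cat > tr2.py <<'E'
from h import *
def edges(t,m,img=None):
    q=t[m][:,:2]*1000
    for nm,ax,rng in(("front",0,1),("back",0,-1),("left",1,1),("right",1,-1)):
        o=1-ax; lim=(-38,38) if o==1 else (-138,-75); xs=[];ys=[]
        for b in np.arange(lim[0],lim[1],4):
            k=(q[:,o]>=b)&(q[:,o]<b+4)
            if k.sum()>4: xs.append(b+2); ys.append(rng*np.percentile(rng*q[k][:,ax],97))
        xs,ys=np.array(xs),np.array(ys)
        k=np.ones(len(xs),bool)
        for _ in range(4):
            c=np.polyfit(xs[k],ys[k],1); e=abs(ys-np.polyval(c,xs)); k=e<max(1.5,2*np.median(e))
        mid=0 if o==1 else -105
        print(nm,"at",np.polyval(c,mid).round(1),"slope deg",np.degrees(np.arctan(c[0])).round(2),"n",k.sum(),"res",e[k].max().round(1))
for n in("side","scene"):
    P,r=pose(); s=cam(n); t=(cloud(s)-P)@r.as_matrix()
    hsv=cv2.cvtColor(s["img"],cv2.COLOR_RGB2HSV)
    m=(t[...,0]<-.05)&(t[...,0]>-.18)&(abs(t[...,1])<.075)&(t[...,2]>.118)&(t[...,2]<.137)
    print(n,m.sum(),P.round(4)); 
    if m.sum()>200: edges(t,m)
E
python3 tr2.py
```

```text
w1 1489 [618.2  19.7] [109.7 106.4] 72.44
  floor 2067 [618.5  20.9] [ 72.3 100.1] 72.81
  z 0.022 y' [0, 0, 0, 42, 49, 102, 128, 143, 0, 0, 0, 0, 0, 0, 0, 0, 0, 0, 0, 0, 0, 0, 0, 0, 56, 149, 170, 31, 55, 0, 0, 0]
      x' [0, 0, 14, 14, 34, 35, 40, 46, 38, 44, 42, 38, 41, 45, 37, 39, 40, 43, 39, 45, 42, 37, 39, 36, 33, 30, 33, 1, 0, 0]
  z 0.033 y' [0, 0, 57, 137, 5, 14, 15, 14, 0, 0, 0, 0, 0, 0, 0, 0, 0, 0, 0, 0, 0, 0, 0, 0, 9, 17, 17, 6, 41, 80, 0, 0]
      x' [0, 5, 30, 2, 0, 0, 14, 20, 20, 18, 19, 17, 21, 19, 20, 18, 16, 20, 18, 16, 19, 16, 17, 12, 0, 0, 7, 44, 4, 0]
s5 561 [617.9  20.9] [109.3 103.8] 73.39
  floor 866 [618.6  20.2] [74.2 96.8] 72.78
  z 0.022 y' [0, 0, 0, 25, 11, 48, 56, 39, 0, 0, 0, 0, 0, 0, 0, 0, 0, 0, 0, 0, 0, 0, 0, 1, 28, 61, 61, 7, 20, 0, 0, 0]
      x' [0, 0, 2, 9, 11, 13, 13, 14, 13, 16, 14, 17, 16, 18, 13, 17, 17, 16, 16, 22, 16, 14, 18, 15, 13, 13, 7, 4, 0, 0]
  z 0.033 y' [0, 0, 16, 42, 3, 4, 3, 3, 0, 0, 0, 0, 0, 0, 0, 0, 0, 0, 0, 0, 0, 0, 0, 0, 2, 6, 4, 2, 27, 22, 0, 0]
      x' [0, 0, 10, 2, 0, 0, 1, 6, 5, 8, 7, 5, 8, 7, 7, 7, 7, 4, 8, 6, 7, 6, 8, 4
[... 275 characters left out ...]
5, 13, 20, 17, 18, 15, 17, 13, 19, 15, 17, 18, 16, 14, 14, 12, 6, 3, 0, 0]
  z 0.033 y' [0, 0, 20, 39, 1, 4, 5, 3, 0, 0, 0, 0, 0, 0, 0, 0, 0, 0, 0, 0, 0, 0, 0, 0, 2, 4, 5, 1, 25, 23, 0, 0]
      x' [0, 0, 12, 1, 0, 0, 2, 6, 5, 5, 8, 5, 7, 7, 8, 4, 8, 8, 5, 7, 6, 7, 5, 5, 0, 0, 0, 11, 0, 0]
side 2005 [0.5295 0.3509 0.2685]
front at -60.5 slope deg -0.39 n 19 res 5.7
back at -147.3 slope deg 0.98 n 16 res 1.3
left at 43.3 slope deg -1.26 n 15 res 1.5
right at -41.2 slope deg -1.36 n 15 res 1.3
scene 784 [0.5293 0.3507 0.2679]
front at -59.6 slope deg 0.95 n 19 res 6.2
back at -112.6 slope deg 5.88 n 19 res 54.8
left at 44.1 slope deg 0.79 n 16 res 2.8
right at -39.8 slope deg 0.23 n 15 res 1.9
```

```bash
python3 - <<'E'
from h import *
delta([.5188,.0523,.26],np.radians(71.6))
E
```

```text
[-0.1333, -0.2671, 0.008] [-0.0018, -0.0012, -0.1767] dist 0.299 rows 7.161948433783398 1.414081046416982
```

```bash
python3 drive.py '[[0,-0.002,-0.004,0,0,0,0],[0,-0.006,-0.012,0,0,0,0],[0,-0.013,-0.026,0,0,0,-0.01],[0,-0.022,-0.044,0,0,0,-0.03],[0,-0.032,-0.064,0,0,0,-0.04],[0,-0.043,-0.086,0,0,0,-0.06],[0,-0.054,-0.108,0,0,0,-0.07],[0,-0.065,-0.13,0,0,0,-0.09],[0,-0.076,-0.152,0,0,0,-0.1],[0,-0.087,-0.174,0,0,0,-0.12],[0,-0.098,-0.196,0,0,0,-0.13],[0,-0.109,-0.218,0,0,0,-0.15],[0,-0.118,-0.236,0,0,0,-0.16],[0,-0.125,-0.25,0,0,0,-0.17],[0,-0.13,-0.26,0,0,0,-0.177],[0,-0.133,-0.267,0,0,0,-0.177],[0,-0.133,-0.267,0,0,0,-0.177],[0,-0.133,-0.267,0,0,0,-0.177]]'
python3 tr2.py; python3 tr.py; python3 -c "
from h import *
delta([.5188,.0523,.19],np.radians(71.6))"
```

```text
time: 9.63
ee_pos: [0.519, 0.0527, 0.2689]
orientation: [-0.0, 0.16, 0.987, 0.0]
contact_force: [0.4, -0.7, -2.2]
width: 0.17
grasp_force: 68.6
side 1553 [0.519  0.0527 0.2689]
front at -60.7 slope deg -0.14 n 19 res 6.3
back at -145.8 slope deg -0.33 n 19 res 2.0
left at 44.0 slope deg -1.4 n 16 res 2.5
right at -41.4 slope deg -0.77 n 14 res 1.5
scene 585 [0.5191 0.0531 0.2689]
front at -59.9 slope deg 0.29 n 19 res 5.6
back at -149.4 slope deg 0.84 n 12 res 1.2
left at 46.3 slope deg -0.34 n 13 res 1.4
right at -34.1 slope deg -19.75 n 13 res 7.5
tool [0.5192 0.0534 0.269 ] n 1524 rect [array([-100.2,    1.2]), array([92. , 97.6]), np.float64(89.5)]
plane [8.000e-04 1.000e-04 1.284e-01] z world 0.1406
violet 55 [-116.8  -26.9  128. ]
violet 50 [-119.6    1.   128.5]
violet 45 [-122.8   29.3  128. ]
[0.0, -0.0013, 0.079] [0.0001, -0.0002, 0.0008] dist 0.079 rows 1.893758594123404 0.006432953730880091
```

```bash
python3 drive.py '[[0,0,-0.0005,0.004,0,0,0],[0,0,-0.001,0.012,0,0,0],[0,0,-0.001,0.024,0,0,0],[0,0,-0.001,0.038,0,0,0],[0,0,-0.001,0.053,0,0,0],[0,0,-0.001,0.068,0,0,0],[0,0,-0.001,0.079,0,0,0],[0,0,-0.001,0.085,0,0,0],[0,0,-0.001,0.088,0,0,0],[0,0,-0.001,0.088,0,0,0],[0,0,-0.001,0.088,0,0,0]]'
python3 tr2.py; python3 - <<'E'
from h import *
s=cam("side"); save(s,"pics/s6.png",(255,170,355,270),6)
print(pose()[0])
E
```

```text
time: 10.7
ee_pos: [0.5193, 0.0521, 0.1813]
orientation: [0.0, 0.16, 0.987, 0.0]
contact_force: [-0.6, -0.2, -1.8]
width: 0.174
grasp_force: 68.6
side 1337 [0.5193 0.0521 0.1813]
front at -60.9 slope deg -0.11 n 19 res 6.2
back at -145.6 slope deg 1.26 n 18 res 1.8
left at 43.8 slope deg 0.94 n 14 res 1.5
right at -41.3 slope deg -0.55 n 16 res 1.4
scene 604 [0.5194 0.0521 0.1816]
front at -61.0 slope deg 1.34 n 17 res 5.8
back at -149.2 slope deg 2.98 n 16 res 1.9
left at 46.3 slope deg -0.4 n 12 res 0.9
right at -27.8 slope deg -19.11 n 13 res 10.8
[0.5193741  0.05208808 0.18174286]
```

View pics/s6.png

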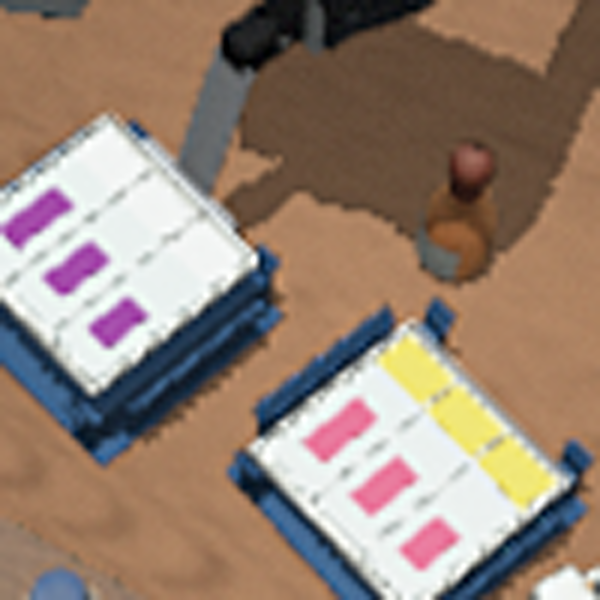

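The tray hangs level just above the empty stand with its edges parallel to it. The nest's rear corner stop shows at (270,260). I lower gently.

```bash
python3 drive.py '[[0,0,0,0.003,0,0,0],[0,0,0,0.006,0,0,0],[0,0,0,0.009,0,0,0],[0,0,0,0.012,0,0,0],[0,0,0,0.015,0,0,0],[0,0,0,0.017,0,0,0],[0,0,0,0.017,0,0,0]]'; python3 tr.py
python3 drive.py '[[0,0,0,0.002,0,0,0],[0,0,0,0.004,0,0,0],[0,0,0,0.006,0,0,0],[0,0,0,0.008,0,0,0],[0,0,0,0.01,0,0,0],[0,0,0,0.012,0,0,0],[0,0,0,0.0135,0,0,0],[0,0,0,0.0135,0,0,0]]'; python3 tr.py
```

```text
time: 11.43
ee_pos: [0.5186, 0.052, 0.1634]
orientation: [-0.0, 0.16, 0.987, -0.0]
contact_force: [0.5, 0.8, -2.0]
width: 0.175
grasp_force: 68.6
tool [0.5186 0.052  0.1634] n 1304 rect [array([-100. ,   -3.6]), array([100.2,  97.6]), np.float64(89.4)]
plane [-0.0007  0.002   0.1283] z world 0.0349
violet 46 [-117.4  -27.1  128.2]
violet 39 [-119.6    1.1  127.7]
violet 33 [-122.2   29.3  128.4]
time: 12.15
ee_pos: [0.5188, 0.052, 0.1502]
orientation: [-0.0, 0.16, 0.987, -0.0]
contact_force: [-0.0, -0.0, -0.3]
width: 0.176
grasp_force: 68.7
tool [0.5188 0.052  0.1502] n 1266 rect [array([-100.3,   -3.4]), array([101.8,  98. ]), np.float64(89.0)]
plane [ 0.0036 -0.0004  0.1218] z world 0.0288
violet 45 [-116.7  -27.   121.3]
violet 42 [-120.1    1.3  120.9]
violet 35 [-122.6   29.4  121. ]
```

```bash
python3 drive.py '[[0,0,0,0.002,0,0,0],[0,0,0,0.003,0,0,0],[0,0,0,0.003,0,0,0]]'; python3 - <<'E'
from h import *
for n in("side","scene"):
    s=cam(n);p=cloud(s);h=cv2.cvtColor(s["img"],cv2.COLOR_RGB2HSV).astype(int)
    c,v=np.cos(np.radians(-17.3)),np.sin(np.radians(-17.3))
    d=p[...,:2]-[.6183,.0202];a=d@[c,v];b=d@[-v,c]
    m=(abs(a)<.04)&(abs(b)<.041)&(p[...,2]>.02)&(p[...,2]<.05)
    A=np.c_[a[m],b[m],np.ones(m.sum())];print(n,m.sum(),"seated plane",np.linalg.lstsq(A,p[...,2][m],rcond=None)[0].round(4))
    y=(h[...,0]>22)&(h[...,0]<35)&(h[...,1]>120)&(p[...,2]>.02)&(p[...,2]<.05)&(np.hypot(p[...,0]-.635,p[...,1]-.168)<.06)
    k=(h[...,0]>160)&(h[...,0]<178)&(h[...,1]>80)&(p[...,2]>.02)&(np.hypot(p[...,0]-.635,p[...,1]-.168)<.06)
    print(" full yellow/pink z",np.median(p[y][:,2]),np.median(p[k][:,2]))
    w=(h[...,2]>150)&((h[...,1]<50)|((h[...,0]>135)&(h[...,0]<165)))&(p[...,2]>.02)&(p[...,2]<.05)&(abs(a)<.055)&(abs(b)<.055)
    q=np.c_[a[w],b[w]]*1000
    print(" tray in stand frame: pct",np.percentile(q,[1,99],axis=0).round(1).tolist(),[np.round(x,1) for x in cv2.minAreaRect(q.astype(np.float32))])
E
```

```text
time: 12.45
ee_pos: [0.5188, 0.052, 0.1473]
orientation: [-0.0, 0.16, 0.987, -0.0]
contact_force: [0.5, 0.6, -1.3]
width: 0.172
grasp_force: 68.7
side 1005 seated plane [0.0034 0.0001 0.0288]
 full yellow/pink z 0.029224594978174867 0.029092562864473925
 tray in stand frame: pct [[-40.7, -44.0], [43.9, 44.2]] [array([ 1.3, -1.4]), array([94.2, 86.3]), np.float64(89.1)]
scene 377 seated plane [0.0064 0.011  0.0298]
 full yellow/pink z nan 0.03004063974982285
 tray in stand frame: pct [[-40.2, -39.4], [48.5, 53.6]] [array([-1.8,  6.2]), array([ 97.1, 105.6]), np.float64(87.8)]
  return _methods._mean(a, axis=axis, dtype=dtype,
  ret = ret.dtype.type(ret / rcount)
```

Seated level, at the same height as the finished tray. Now I withdraw the lifter.

```bash
python3 drive.py '[[0,0.004,0,0,0,0,0],[0,0.012,0,0,0,0,0],[0,0.024,0,0,0,0,0],[0,0.037,0,0,0,0,0],[0,0.05,0,0,0,0,0],[0,0.063,0,0,0,0,0],[0,0.076,0,0,0,0,0],[0,0.089,0,0,0,0,0],[0,0.102,0,0,0,0,0],[0,0.115,0,0,0,0,0],[0,0.125,0,0,0,0,0],[0,0.13,0,0,0,0,0],[0,0.13,0,0,0,0,0]]'
python3 drive.py '[[0,0,0,0.004,0,0,0],[0,0,0,0.008,0,0,0],[0,0,0,0.011,0,0,0],[0,0,0,0.013,0,0,0],[0,0,0,0.0145,0,0,0],[0,0,0,0.0145,0,0,0]]'
```

```text
time: 13.63
ee_pos: [0.3944, 0.0933, 0.1475]
orientation: [-0.0, 0.159, 0.987, -0.0]
contact_force: [0.3, 0.0, -2.3]
width: 0.17
grasp_force: 68.8
time: 14.13
ee_pos: [0.3955, 0.093, 0.1329]
orientation: [-0.0, 0.16, 0.987, -0.0]
contact_force: [-3.4, -0.4, 7.1]
width: 0.18
grasp_force: 70.0
```

```bash
python3 drive.py '[[0,0,0,-0.0007,0,0,0],[0,0,0,-0.0007,0,0,0],[0.6,0,0,-0.0007,0,0,0],[0.6,0,0,-0.0007,0,0,0],[0.6,0,0,-0.0007,0,0,0],[0.6,0,0,-0.0007,0,0,0],[0.6,0,0,-0.0007,0,0,0]]' 20
python3 drive.py '[[0.6,0,0,-0.01,0,0,0],[0.6,0,0,-0.03,0,0,0],[0.6,0,0,-0.06,0,0,0],[0.6,0,0,-0.1,0,0,0],[0.6,0,0,-0.14,0,0,0],[0.6,0,0,-0.14,0,0,0],[0.6,0,0,-0.14,0,0,0]]'
python3 - <<'E'
from h import *
s=cam("side");p=cloud(s).reshape(-1,3);z=p[:,2];h=cv2.cvtColor(s["img"],cv2.COLOR_RGB2HSV).reshape(-1,3).astype(int)
def rect(m,n): print(n,m.sum(),np.median(z[m]).round(4),[np.round(x,1) for x in cv2.minAreaRect((p[m][:,:2]*1000).astype(np.float32))])
rect((np.hypot(p[:,0]-.488,p[:,1]-.062)<.06)&(h[:,1]<60)&(z<.012)&(z>-.008),"blade")
rect((np.hypot(p[:,0]-.395,p[:,1]-.093)<.065)&(z>.06)&(z<.1),"handle")
rect((np.hypot(p[:,0]-.51,p[:,1]-.275)<.03)&(z>.03)&(z<.06),"vial")
rect((np.hypot(p[:,0]-.53,p[:,1]-.133)<.03)&(z>.065)&(z<.1),"bulb")
c,v=np.cos(np.radians(-17.3)),np.sin(np.radians(-17.3));d=p[:,:2]-[.6183,.0202];a=d@[c,v];b=d@[-v,c]
m=(abs(a)<.04)&(abs(b)<.041)&(z>.015)&(z<.05);print("plane",np.linalg.lstsq(np.c_[a[m],b[m],np.ones(m.sum())],z[m],rcond=None)[0].round(4))
E
```

```text
time: 14.72
ee_pos: [0.3956, 0.093, 0.1337]
orientation: [0.0, 0.16, 0.987, 0.0]
contact_force: [-0.5, -0.1, 0.4]
width: 0.6
grasp_force: 0.0
time: 15.3
ee_pos: [0.3967, 0.0933, 0.2759]
orientation: [0.002, 0.16, 0.987, 0.001]
contact_force: [0.5, 1.1, -0.4]
width: 0.6
grasp_force: 0.0
blade 607 0.0009 [array([479.6,  63.8]), array([56.6, 95.6]), np.float64(71.8)]
handle 280 0.0824 [array([388.3,  94. ]), array([ 20.9, 100.1]), np.float64(72.9)]
vial 70 0.0412 [array([512. , 275.8]), array([19.6, 15.5]), np.float64(83.6)]
bulb 55 0.0799 [array([526.1, 131.4]), array([16.1, 17. ]), np.float64(53.1)]
plane [ 0.0009 -0.0019  0.0288]
```

```bash
python3 -c "
from station import robot, eyes, job
print(job.sign_off())"
```

```text
the job is handed in; nothing more can be done
None
```

The slide tray is seated level in the blue cooling stand, at the same height as the finished tray, and the lifter stands flat on the desk clear of the stands and dryer; I handed the job in at about 15.4 s.

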